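# Clamp a pool ball in the capstan ball vice

## Robot

A 7-joint arm with a two-finger parallel gripper is mounted at the origin on the work surface. World frame = base frame: x ahead of the robot, y to its left, z up, the work surface at z = 0. Lengths are in m, angles in rad, forces in N, time in s.
With the tool pointing down it reaches from about 0.4 to 0.85 m from the base axis. Payload 10.4 kg.
Tool frame: the origin (TCP) lies between the finger pads; the fingertips stand manip.finger_overhang ahead of it and the grasp point (between the pads) lies 11 mm behind it (manip.finger_overhang is the distance from the TCP to the fingertips, in m); x points along the fingers, z is the direction in which the jaws open and shut, and the axes are right-handed (so a half turn about x gives the same grasp; the last joint's range is limited). The gripper opens to 85 mm and grips with 20 to 120 N. Pads are 22 mm wide; open, the fingers measure 114 mm over their backs; the gripper's body (76 mm by 85 mm) begins 54 mm behind the grasp point. The pads swing forward as they close: fully open they stand 13 mm farther back than shut.
Start: joints at [1.277, 0.332, -0.065, 1.46, 0.022, 1.35, -0.088], TCP at [0.167, -0.602, 0.239] pointing down, gripper open.
Joint ranges: [-2.6, 2.6], [-0.5, 2.12], [-1.47, 1.34], [0.16, 2.42], [-1.27, 4.41], [0.06, 2.06], [-2.6, 2.6]. Speed limits (rad/s): [2.22, 2.22, 2.79, 2.79, 3.14, 3.14, 3.14].

## Interface

Orientations are given as a unit quaternion [x, y, z, w].
In Python, from workcell import get_obs, camera, workorder, manip gives the robot as it stands. The module is installed in compiled form; this text tells all that it offers.
- The arm moves only by the tool play_rows, never from a script. Its argument "increments" is text: rows parted by semicolons, each of 4 numbers parted by spaces: the shift along the tool's x, y, z in m, then the turn about the tool's x in rad. A call has 1 to 20 rows; each row shifts and turns the pose as measured when the row begins, along the tool's axes as they then stand; what a row does not reach is not made up. A row lasts 1/10 s, in which the tool goes at most 50 mm and 8.59 degrees, less where a joint would pass 70% of its speed; a pose out of reach is approached as far as the arm can. A call is refused whole if a number of a shift passes 0.05 or a number of a turn 0.15, either way. A call with a gripper value outside its range is refused whole. "hand" is the gripper command: -1 is fully open, 1 is shut, values between are in proportion, set as the call begins (left out, the last holds). The fingers move at their own pace and stop on an object; "squeeze" is the grip in N (left out, the last holds). Time passes only in rows, so rows that do not move let the fingers close. It gives the time, the measured TCP pose, the force and the opening at its end, in the units of the state.
- get_obs(): the state, without advancing time (a new reading comes with each control period).
- camera(name): name is "side" or "top" or "wrist"; returns a dict with "img" (480x640x3 uint8, blue, green, red), "fov_y" (degrees; the focal length in pixels is half the picture's height over the tangent of half this angle, whatever the lens; pixels are square), "cx", "cy" (the principal point, pixels), "distortion" ([k1, k2, p1, p2, k3] as OpenCV has them; the pictures are not rectified), "R" (3x3) and "t" (3): a world point X has camera coordinates R X + t; the wrist camera has in their place "tool_from_camera" (4x4, takes a point from camera to tool coordinates, whose origin is the TCP and whose axes are the tool frame's). Camera axes: x right, y down, z forward; pixel columns grow to the right and rows downward; lengths in m; the calibration is good to about 2 mm. A picture is of the moment at which its call begins: read the wrist's pose just before it. There is no depth.
- workorder.hand_in(): hands the job in, once; it reports no verdict.
The state is a dict: "clock": time; "joint_pos": joint angles; "joint_velocities": joint speeds; "tau": joint torques, N m; "position": TCP position; "ee_rot": TCP orientation; "ft_force": force on the tool from outside, world axes, zero at the start; "torque": the same for the moment, N m; "grip_width": opening from 0.0 (shut) to 1.0 (fully open).
Only numpy, scipy, OpenCV 4.12 (cv2) and the standard library are available. Lean on these libraries where they do the work, as an engineer would, in place of code of your own. Each camera call takes 0.05 s, during which the arm holds its last target.

## Task

Take the single white ball off its little round stand and lay it gently on the two rails of the ball vice, between the jaw and the backstop. Let go, then close the jaw by pushing the spokes of its star handle round, one after another, until the ball is held snugly between the two pads, without over-tightening, and take the hand away. Close the jaw only with the star handle, and leave everything else on the bench where it is.

Things in the scene. Friction and masses are not known exactly. Their poses are not given: they have to be found in the camera images.
- cueball_center (a point): Centre of the plain white ball, 57 mm diameter, about 0.17 kg. It starts on a wooden ring stand (52 mm across, 22 mm high); its centre is then 45 mm above the bench. It is the only ball outside the wooden triangle.
- stand: Wooden ring that the ball starts on: outer diameter 52 mm, hole 34 mm, 22 mm high, fixed to the bench. Origin at the centre of its underside.
- fixture: Ball vice fixed to the bench. Grey base plate 360 mm (its x, from -65 to +295 mm) by 110 mm (its y), 12 mm thick. Origin on the bench, on the star handle's vertical axis; x is the direction in which the jaw closes (from star handle to backstop), z up. A 42 mm column under the star handle rises to 112 mm.
- ball_seat (a point): Centre of a ball laid on the rails, clear of open jaw and backstop: x = 185, y = 0, z = 62 mm in the vice's frame. The two level rails are 8 mm round bars, 32 mm apart, along the vice's x from 128 to 262 mm, tops 38 mm above the bench. A ball on them is centred by them across the vice and can roll along them.
- jaw: Sliding jaw, an upright aluminium plate 50 mm wide, 43 to 83 mm above the bench, with a sprung plastic pad (gives 1 mm per 10 N); frame parallel to the vice's, sliding along the vice's x. Pad face 108 mm ahead (+x) of its origin. Moves 20 mm per radian of the star handle. Pad face starts at about 108 to 124 mm in the vice's x: 2.3 to 4 rad until the ball is held.
- capstan (a joint): Star handle's angle, rad; grows anticlockwise seen from above, closing the jaw. Spokes at this angle + 0, 90, 180, 270 deg from the vice's x. Free turning takes 0.25 N m (4 N at 65 mm radius); it stays where left and its friction keeps the clamp tight. Each 10 N on the ball adds 0.2 N m: 8 to 11 N at 65 mm is snug, over 15 N too tight.
- hub (a point): Centre of the star handle, on its vertical axis at the height of the spokes' centre lines, 127 mm above the bench. Hub 48 mm diameter, top 15 mm above this. Four level spokes, 12 mm round bars, reach 88 mm radius, with 22 mm black ball knobs at 94 mm. Free space above; beneath, free down to the jaw top (83 mm above the bench).
- chalk0: Loose blue cube of cue chalk, 22 mm. Leave alone.
- chalk1: Loose blue cube of cue chalk, 22 mm. Leave alone.
- cleaner: Loose white plastic bottle, 56 mm diameter, 160 mm high, beyond the vice. Leave alone.
- tin: Loose round metal jar, 72 mm diameter, 50 mm high. Leave alone.
- brush: Loose brush lying on the bench. Leave alone.
- mug: Loose white mug, 80 mm diameter, 90 mm high. Leave alone.
- backstop_mid (a point): Middle of the range in which the backstop's plastic pad face may stand: 235 mm along the vice's x, 62 mm above the bench. The backstop is an upright plate 60 mm wide, top 88 mm above the bench, fixed; its face is up to 8 mm nearer or farther than this point, differently each time, and that is not measured.
Not all that is in view belongs to the job. What is shaped like the part that bears cueball_center but blue or purple is not meant.

How it is judged:
On the way:
1. the ball lies on the rails between jaw and backstop, let go, not yet gripped (z of cueball_center in the frame of fixture between 0.057 and 0.067 m and y of cueball_center in the frame of fixture between -0.006 and 0.006 m and x of cueball_center in the frame of fixture between 0.13 and 0.22 m and contact force between the fingers and cueball below 0.05 N and contact force between jaw and cueball below 3 N), for 0.2 s.
At the end, for the whole second after the job is handed in: The ball rests in the vice, centred within 8 mm across the rails and against the backstop, gripped by the jaw with 4 to 30 N, at rest, with the hand away (contact force between jaw and cueball between 4 and 30 N and z of cueball_center in the frame of fixture between 0.055 and 0.07 m and y of cueball_center in the frame of fixture between -0.008 and 0.008 m and x of cueball_center in the frame of fixture between 0.19 and 0.225 m and linear speed of cueball below 0.01 m/s); the robot touches nothing.
It fails at once if over-tightened: the jaw presses the ball with more than 40 N (contact force between jaw and cueball above 40 N).
It fails at once if the hand pushes the star handle with more than 25 N (contact force between the arm and capstan above 25 N).
It fails at once if the jaw is pushed directly by the hand (more than 5 N) (contact force between the arm and jaw above 5 N).
It fails at once if the ball is dropped or rammed on the vice: more than 40 N while the jaw is off it (contact force between cueball and fixture above 40 N and contact force between jaw and cueball below 1 N).
It fails at once if something else on the bench is moved by more than 25 mm (distance of any of chalk0, chalk1, cleaner, tin, brush, mug from where it was at the start of the episode above 0.025 m).
It also fails if it takes over 72 s, if anything falls off the work surface, if the arm or the gripper's body presses on something with over 40 N, if the wrist force passes 120 N, or if a joint passes its speed limit or range.

## Working session

There is one attempt and no reset: what is moved stays moved. The work goes in short steps, Python scripts to look and compute and a tool call to move; the robot and the scene stay as the last step left them, time stands still between calls to the robot, and variables do not carry over. Pictures are saved under pics/ and viewed, and the job is handed in when it is done.

Besides the shell and the picture viewer there is one more tool, called after "Emit:" by a JSON object that holds its "api" and its "payload", one argument or row to a line. play_rows: Moves the arm, as the interface text tells. Its arguments: {"type":"object","properties":{"increments":{"type":"string"},"hand":{"type":"number"},"squeeze":{"type":"number"}},"required":["increments"]}

```bash
mkdir -p pics; cat > h.py <<'E'
import numpy as np, cv2, json
from workcell import get_obs, camera, workorder, manip
from scipy.spatial.transform import Rotation as Rn
def K(c):
    f=240/np.tan(np.radians(c['fov_y'])/2); return np.array([[f,0,c['cx']],[0,f,c['cy']],[0,0,1]])
def ext(c,o=None):
    if 'R' in c: return np.array(c['R']),np.array(c['t'])
    T=np.eye(4);T[:3,:3]=Rn.from_quat(o['ee_rot']).as_matrix();T[:3,3]=o['position']
    M=np.linalg.inv(T@np.array(c['tool_from_camera'])); return M[:3,:3],M[:3,3]
def ray(c,px,o=None):
    R,t=ext(c,o);p=cv2.undistortPoints(np.array(px,float).reshape(-1,1,2),K(c),np.array(c['distortion'],float)).reshape(-1,2)
    d=np.c_[p,np.ones(len(p))]@R; return -R.T@t,d/np.linalg.norm(d,axis=1)[:,None]
def onz(c,px,z,o=None):
    C,d=ray(c,px,o); return C+d*((z-C[2])/d[:,2])[:,None]
def proj(c,X,o=None):
    R,t=ext(c,o); return cv2.projectPoints(np.array(X,float).reshape(-1,1,3),cv2.Rodrigues(R)[0],t,K(c),np.array(c['distortion'],float))[0].reshape(-1,2)
def tri(a,b):
    A=0;B=0
    for C,d in (a,b):
        P=np.eye(3)-np.outer(d,d);A=A+P;B=B+P@C
    return np.linalg.solve(A,B)
def snap(n,tag):
    o=get_obs();c=camera(n);cv2.imwrite(f'pics/{tag}.png',c['img']);return o,c
E
python3 - <<'E'
from h import *
for n in ('side','top','wrist'):
    o,c=snap(n,n+'0')
    print(n,c['fov_y'],c['cx'],c['cy'],c['distortion'],c.get('t'),c.get('tool_from_camera'))
    R,t=ext(c,o);print(-R.T@t,R[2])
print(o,manip.finger_overhang)
E
```

```text
side 52.71944116806137 323.98112802246686 233.8374718418316 [-0.10487299  0.          0.          0.          0.        ] [0.57248242 0.13931619 0.98714074] None
[0.40243918 0.88810845 0.609014  ] [ 0.17598243 -0.84521905 -0.50461366]
top 50.72630653694619 320.75367076125076 235.8931839431883 [-0.01313558  0.          0.          0.          0.        ] [0.03291862 0.59158664 1.14074357] None
[0.41130243 0.031446   1.21745462] [ 0.15257906 -0.01269546 -0.98820972]
wrist 58.07011671048611 323.9014935607126 240.84381939089934 [0.00998911 0.         0.         0.         0.        ] None [[-2.32787170e-04 -2.70919815e-01  9.62601891e-01 -1.35162329e-01]
 [-1.04413163e-03 -9.62601326e-01 -2.70919908e-01  6.71409688e-02]
 [ 9.99999428e-01 -1.06814976e-03 -5.87947108e-05 -3.26291752e-04]
 [ 0.00000000e+00  0.00000000e+00  0.00000000e+00  1.00000000e+00]]
[ 0.23178848 -0.58378408  0.37374635] [-0.26144403 -0.07124525 -0.96258565]
{'clock': 0.1, 'joint_pos': array([ 1.27736921,  0.33281632, -0.06472977,  1.46086419,  0.02160767,
        1.3499041 , -0.08851323]), 'joint_velocities': array([ 0.00074017, -0.00056012,  0.00036244, -0.00309564, -0.00040581,
       -0.00036292,  0.00172784]), 'tau': array([ 2.61445901e-03, -6.26747847e+01,  4.98037983e-02, -3.92428493e+01,
        1.63168152e-02,  6.99670898e-03,  2.79082076e-05]), 'position': array([ 0.16712855, -0.60189635,  0.23858752]), 'ee_rot': array([ 0.4281736 ,  0.56330697, -0.42765147,  0.56255386]), 'ft_force': array([-0.11524865, -0.52039673, -0.01402469]), 'torque': array([-0.03880081, -0.0082871 ,  0.0596903 ]), 'grip_width': 0.9967604589079585} 0.008
```

View pics/side0.png

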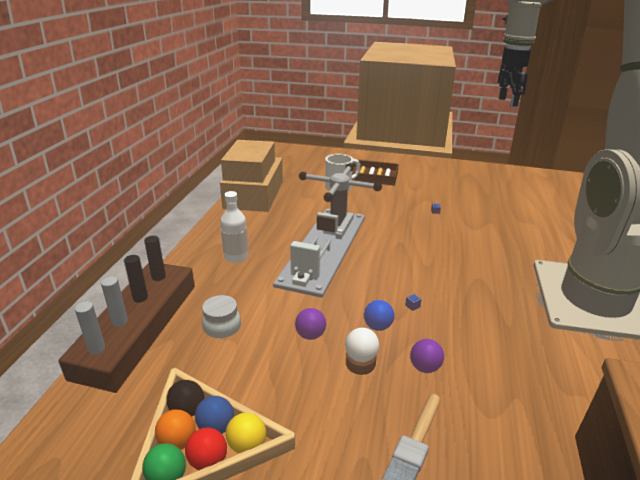

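View pics/top0.png

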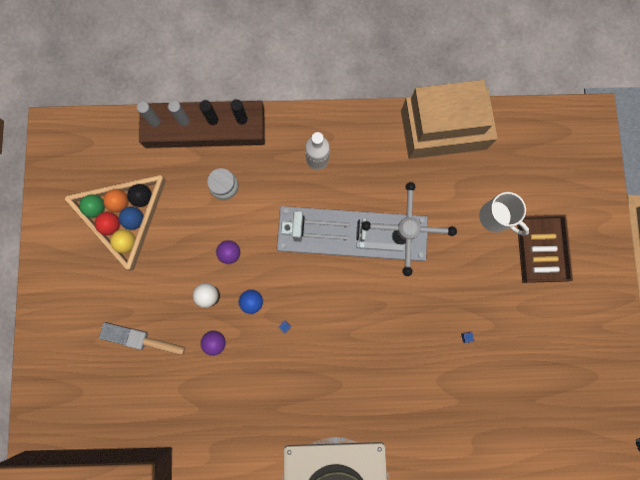

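View pics/wrist0.png

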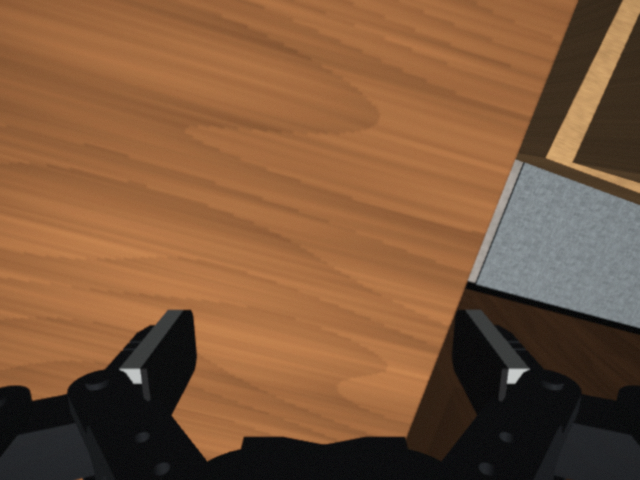

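White ball: top (205,295), side (362,344). The other loose balls are blue (251,301) and purple (228,252) and (213,343) in the top view. The white one on the wooden ring fits the description. I'll measure next and look at enlarged crops.

```bash
python3 - <<'E'
from h import *
r={}
for n,(x,y) in (('side',(362,344)),('top',(205,295))):
    o,c=snap(n,n+'1');im=c['img'];hsv=cv2.cvtColor(im,cv2.COLOR_BGR2HSV)
    m=((hsv[...,1]<60)&(hsv[...,2]>90)).astype(np.uint8)
    w=np.zeros_like(m);w[y-26:y+26,x-26:x+26]=1;m*=w
    k,l,s,ce=cv2.connectedComponentsWithStats(m);i=1+np.argmax(s[1:,4]);print(n,s[i],ce[i])
    cs=cv2.findContours((l==i).astype(np.uint8),0,1)[0];p,rad=cv2.minEnclosingCircle(cs[0]);print(p,rad)
    r[n]=ray(c,[p]);r[n]=(r[n][0],r[n][1][0]); print(onz(c,[p],.045))
    crop=im[y-60:y+60,x-80:x+80];a=cv2.resize(crop,(640,480),interpolation=cv2.INTER_CUBIC);cv2.imwrite(f'pics/ball_{n}.png',a)
    X=(255,170,220,110) if n=='top' else (260,140,140,160)
    v=im[X[1]:X[1]+X[3],X[0]:X[0]+X[2]];f=600/X[3] if n=='side' else 3.6;cv2.imwrite(f'pics/vice_{n}.png',cv2.resize(v,None,fx=f,fy=f,interpolation=cv2.INTER_CUBIC));print(f,X)
print(tri(r['side'],r['top']))
E
```

```text
side [346 328  33  34 905] [361.8121547 344.4      ]
(361.7811584472656, 344.45208740234375) 17.142148971557617
[[0.45980468 0.28580079 0.045     ]]
3.75 (260, 140, 140, 160)
top [193 283  25  25 485] [204.96082474 294.93814433]
(204.8456268310547, 294.794921875) 12.569951057434082
[[0.46259223 0.28674902 0.045     ]]
3.6 (255, 170, 220, 110)
[0.46115056 0.28651915 0.04568866]
```

View pics/ball_side.png

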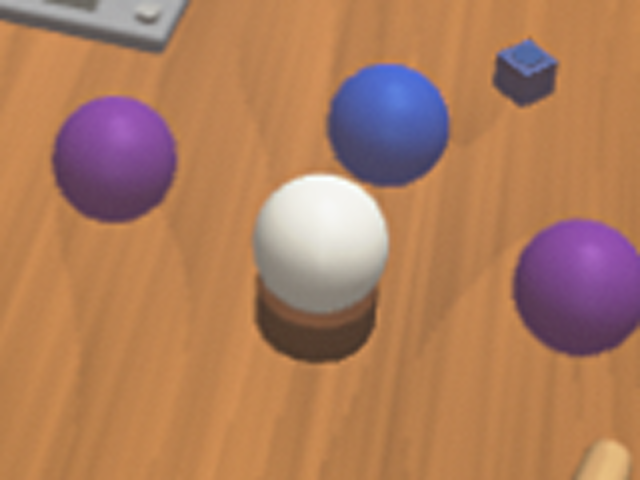

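View pics/vice_top.png

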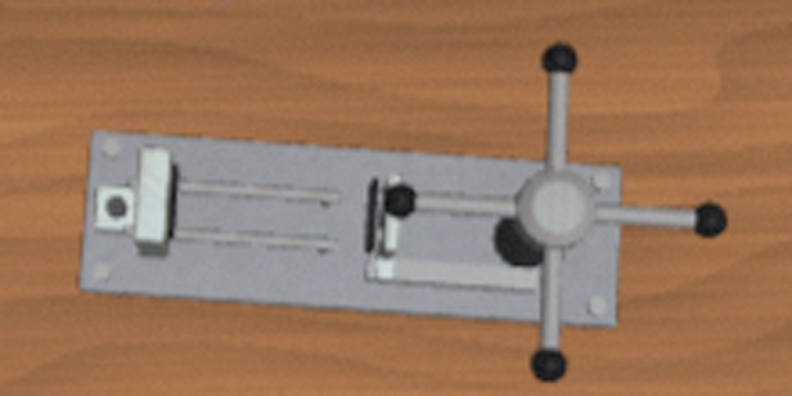

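View pics/vice_side.png

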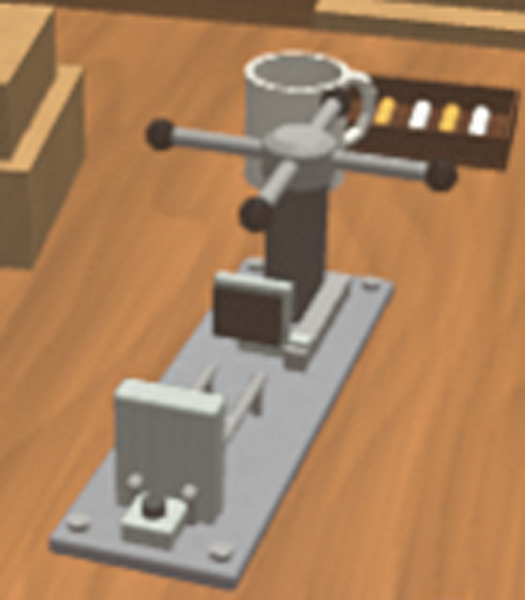

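The crop confirms the white ball on a wooden ring. In the top view the vice shows its plate corners, the four black knobs, the backstop on the left and the jaw pad near (372,215) in crop pixels.

```bash
python3 - <<'E'
from h import *
c=camera('top');s=camera('side')
f=lambda a:np.array(a)/3.6+[255,170]
g=lambda a:np.array(a)/3.75+[260,140]
kt=f([(559,58),(399,200),(548,365),(710,219)]); ks=g([(161,134),(257,214),(441,175),(335,100)])
Ct,dt=ray(c,kt);Cs,ds=ray(s,ks)
P=np.array([tri((Ct,a),(Cs,b)) for a,b in zip(dt,ds)]);print('knobs',P.round(4),P.mean(0))
Pz=onz(c,kt,.127);print(Pz.round(4),Pz.mean(0)); print('side',onz(s,ks,.127).mean(0))
co=onz(c,f([(93,130),(620,166),(615,326),(79,291)]),.012);print(co.round(4))
cs=onz(s,g([(52,545),(393,285),(238,583)]),.012);print('side corners',cs.round(4))
u=(co[0]-co[1]+co[3]-co[2]);u/=np.linalg.norm(u);th=np.arctan2(u[1],u[0]);print('yaw',np.degrees(th),np.linalg.norm(co[0]-co[1]),np.linalg.norm(co[0]-co[3]))
v=np.array([-u[1],u[0],0]);o1=co.mean(0)-.115*u;print('origin from plate',o1)
H=Pz.mean(0)
for p in Pz: d=p-H;print(np.linalg.norm(d),np.degrees(np.arctan2(d@v,d@u)))
# jaw pad top edge & backstop
print('pad',[(p-H)[:2]@u[:2] for p in onz(c,f([(368,215),(376,215),(175,205),(168,205)]),.083)])
m=onz(c,[(487,222),(507,207)],.045);print('mug',m)
print(proj(c,[H+.185*u+[0,0,-.065]]))
E
```

```text
knobs [[ 0.6837 -0.1843  0.128 ]
 [ 0.5976 -0.082   0.1279]
 [ 0.4954 -0.1671  0.1273]
 [ 0.5814 -0.2704  0.1282]] [ 0.58952491 -0.17592822  0.12786034]
[[ 0.6859 -0.1842  0.127 ]
 [ 0.5999 -0.0818  0.127 ]
 [ 0.497  -0.1671  0.127 ]
 [ 0.583  -0.2707  0.127 ]] [ 0.59145788 -0.17595468  0.127     ]
side [ 0.58804711 -0.17748205  0.127     ]
[[ 0.6733  0.1108  0.012 ]
 [ 0.639  -0.2441  0.012 ]
 [ 0.5308 -0.2341  0.012 ]
 [ 0.5641  0.122   0.012 ]]
side corners [[ 0.6662  0.1189  0.012 ]
 [ 0.5266 -0.228   0.012 ]
 [ 0.5594  0.128   0.012 ]]
yaw 84.56957120299134 0.3565556608207651 0.10977649035502164
origin from plate [ 0.59089012 -0.17582427  0.012     ]
0.0948349949704712 -89.58036440244058
0.09449394889820188 0.3287947698304341
0.094859202125311 90.06029236892277
0.09508884227012886 -179.65717500327827
pad [np.float64(0.10970744512905252), np.float64(0.10466288074236399), np.float64(0.23172943067159452), np.float64(0.2361381487063209)]
mug [[ 0.61482869 -0.3773559   0.045     ]
 [ 0.64970696 -0.42801794  0.045     ]]
[[324.13649961 227.57783926]]
```

```bash
cat > g.py <<'E'
from h import *
import sys
yaw=np.radians(84.57);u=np.array([np.cos(yaw),np.sin(yaw),0]);v=np.array([-u[1],u[0],0]);ez=np.array([0,0,1.])
O=np.array([.5900,-.1765,0])
def fx(x,y,z): return O+x*u+y*v+z*ez
def tofx(p): d=np.array(p)-O; return np.array([d@u,d@v,d[2]])
def go(target,zaxis=None,o=None):
    o=o or get_obs();R=Rn.from_quat(o['ee_rot']).as_matrix();p=np.array(o['position'])
    d=R.T@(np.array(target)-p)
    print('now',p.round(4),'fix',tofx(p).round(4),'t',round(o['clock'],2),'F',np.round(o['ft_force'],2),'grip',round(o['grip_width'],3))
    print('local shift',d.round(4),'dist',np.linalg.norm(d).round(4))
    if zaxis is not None:
        l=R.T@zaxis;a=np.arctan2(-l[1],l[2]);a=(a+np.pi/2)%np.pi-np.pi/2;print('turn',a.round(4), 'q7',o['joint_pos'][6].round(3))
    return R
E
python3 - <<'E'
from g import *
R=go([.46,-.30,.26],v);print(R.round(3))
go([.461,.2865,.20],v)
E
```

```text
now [ 0.1672 -0.6022  0.2392] fix [-0.4638  0.3807  0.2392] t 0.35 F [1.03 0.38 0.45] grip 1.0
local shift [-0.0208  0.363  -0.2128] dist 0.4213
turn -1.2052 q7 -0.088
[[-0.     0.964  0.268]
 [ 0.     0.268 -0.964]
 [-1.    -0.    -0.   ]]
now [ 0.1672 -0.6022  0.2392] fix [-0.4638  0.3807  0.2392] t 0.35 F [1.03 0.38 0.45] grip 1.0
local shift [ 0.0393  0.5209 -0.7776] dist 0.9368
turn -1.2052 q7 -0.088
```

Emit:
{"api": "play_rows", "payload": {
  "increments": "-0.003 0.036 -0.021 0;-0.003 0.036 -0.021 0;-0.003 0.036 -0.021 0;-0.003 0.036 -0.021 0;-0.003 0.036 -0.021 0;-0.003 0.036 -0.021 0;-0.003 0.036 -0.021 0;-0.003 0.036 -0.021 0;-0.003 0.036 -0.021 0;-0.003 0.036 -0.021 0;0 0 0 -0.15;0 0 0 -0.15;0 0 0 -0.15;0 0 0 -0.15;0 0 0 -0.15;0 0 0 -0.15;0 0 0 -0.15;0 0 0 -0.15",
  "hand": -1,
  "squeeze": 25
}}

```text
clock: 2.15
position: [0.469, -0.2897, 0.2699]
ee_rot: [0.037, 0.706, -0.038, 0.706]
ft_force: [0.2, 0.6, -0.8]
grip_width: 0.997
```

```bash
python3 - <<'E'
from g import *
print(go([.461,.2865,.20],v).round(3))
E
```

```text
now [ 0.469  -0.2897  0.2699] fix [-0.1242  0.1097  0.2699] t 2.15 F [ 0.24  0.62 -0.77] grip 0.997
local shift [ 0.0692  0.5722 -0.0697] dist 0.5805
turn -0.0124 q7 0.298
[[ 0.001  0.107  0.994]
 [-0.001  0.994 -0.107]
 [-1.    -0.001  0.001]]
```

Emit:
{"api": "play_rows", "payload": {
  "increments": "0 0.04 -0.005 -0.012;0 0.04 -0.005 0;0 0.04 -0.005 0;0 0.04 -0.005 0;0 0.04 -0.005 0;0 0.04 -0.005 0;0.006 0.04 -0.005 0;0.006 0.04 -0.005 0;0.006 0.04 -0.005 0;0.006 0.04 -0.005 0;0.006 0.04 -0.005 0;0.006 0.04 -0.005 0;0.006 0.04 -0.005 0;0.006 0.04 -0.005 0;0 0 0 0;0 0 0 0"
}}

```text
clock: 3.75
position: [0.4484, 0.2945, 0.2197]
ee_rot: [0.032, 0.704, -0.034, 0.709]
ft_force: [0.8, -0.5, -0.3]
grip_width: 1.003
```

```bash
python3 - <<'E'
from g import *
go([.461,.2865,.12],v)
o,c=snap('wrist','w1')
im=c['img'];print(proj(c,[[.461,.2865,.045]],o))
hsv=cv2.cvtColor(im,cv2.COLOR_BGR2HSV);m=((hsv[...,1]<60)&(hsv[...,2]>100)).astype(np.uint8)
k,l,s,ce=cv2.connectedComponentsWithStats(m);i=1+np.argmax(s[1:,4]);print(s[i],ce[i]);print(onz(c,[ce[i]],.045,o))
E
```

```text
now [0.4484 0.2945 0.2197] fix [0.4555 0.1855 0.2197] t 3.75 F [ 0.79 -0.51 -0.3 ] grip 1.003
local shift [ 0.0998 -0.0065  0.0125] dist 0.1008
turn 0.001 q7 -0.943
[[342.2431362  224.42064146]]
[ 301  187   77   77 4567] [339.00437924 224.71710094]
[[0.45860465 0.2865065  0.045     ]]
```

View pics/w1.png

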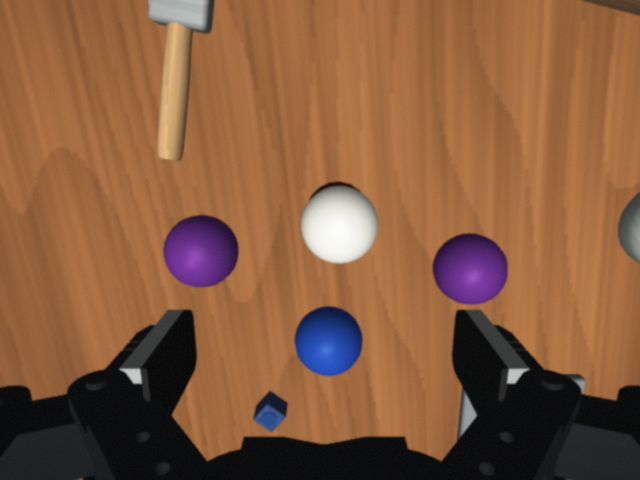

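Emit:
{"api": "play_rows", "payload": {
  "increments": "0.01 -0.0065 0.0115 0;0.02 0 0 0;0.02 0 0 0;0.02 0 0 0;0.02 0 0 0;0.02 0 0 0;0.01 0 0 0;0 0 0 0"
}}

```text
clock: 4.6
position: [0.471, 0.2691, 0.0929]
ee_rot: [0.037, 0.701, -0.044, 0.711]
ft_force: [-0.4, 0.7, 0.6]
grip_width: 0.996
```

```bash
python3 - <<'E'
from g import *
go([.460,.2865,.034],v)
o,c=snap('wrist','w2')
im=c['img'];print(proj(c,[[.460,.2865,.045]],o))
hsv=cv2.cvtColor(im,cv2.COLOR_BGR2HSV);m=((hsv[...,1]<60)&(hsv[...,2]>100)).astype(np.uint8)
k,l,s,ce=cv2.connectedComponentsWithStats(m);i=1+np.argmax(s[1:,4]);print(s[i],ce[i]);print(onz(c,[ce[i]],.045,o))
E
```

```text
now [0.471  0.2691 0.0929] fix [0.4323 0.1607 0.0929] t 4.6 F [-0.35  0.74  0.61] grip 0.996
local shift [ 0.0585  0.0166 -0.0137] dist 0.0624
turn -0.02 q7 -1.014
[[296.55808713 241.76258104]]
[  227   178   131   129 13105] [292.06585273 242.28843953]
[[0.45800997 0.2864973  0.045     ]]
```

View pics/w2.png

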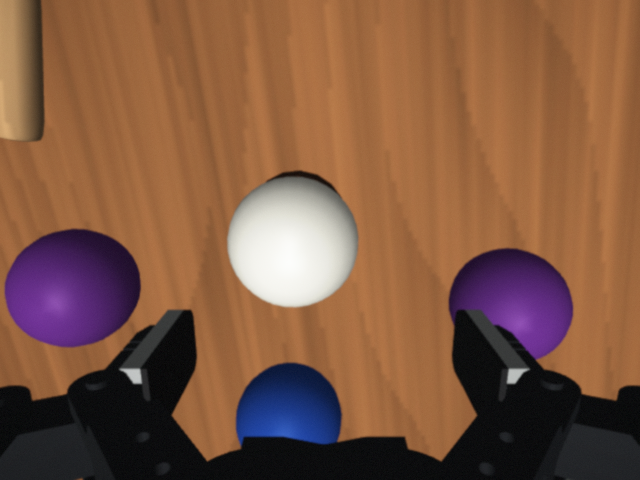

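Emit:
{"api": "play_rows", "payload": {
  "increments": "0 0.009 -0.007 -0.01;0 0.008 -0.007 -0.01;0 0 0 0;0.01 0 0 0;0.01 0 0 0;0 0 0 0"
}}

```text
clock: 5.25
position: [0.4601, 0.2902, 0.0749]
ee_rot: [0.03, 0.699, -0.035, 0.713]
ft_force: [0.3, -0.1, 0.4]
grip_width: 1.001
```

```bash
python3 - <<'E'
from g import *
print(go([.459,.2865,.034],v).round(3))
E
```

```text
now [0.4601 0.2902 0.0749] fix [0.4523 0.1735 0.0749] t 5.25 F [ 0.29 -0.1   0.45] grip 1.001
local shift [ 0.0409 -0.0035 -0.0016] dist 0.0411
turn 0.0022 q7 -1.06
[[ 0.019  0.092  0.996]
 [-0.009  0.996 -0.092]
 [-1.    -0.007  0.02 ]]
```

Emit:
{"api": "play_rows", "payload": {
  "increments": "0.014 -0.003 -0.0015 0;0.013 0 0 0;0.013 0 0 0;0 0 0 0"
}}

```text
clock: 5.65
position: [0.4587, 0.2856, 0.0301]
ee_rot: [0.03, 0.7, -0.036, 0.713]
ft_force: [-0.7, -0.1, -0.5]
grip_width: 1.0
```

```bash
python3 - <<'E'
from g import *
print(go([.459,.2865,.034],v).round(3))
E
```

```text
now [0.4587 0.2856 0.0301] fix [0.4476 0.1744 0.0301] t 5.65 F [-0.69 -0.05 -0.54] grip 1.0
local shift [-0.0039  0.0009  0.0003] dist 0.004
turn 0.0012 q7 -1.1
[[ 0.017  0.093  0.995]
 [-0.01   0.996 -0.093]
 [-1.    -0.008  0.018]]
```

Emit:
{"api": "play_rows", "payload": {
  "increments": "-0.004 0.001 0 0;0 0 0 0;0 0 0 0;0 0 0 0;0 0 0 0;0 0 0 0;0 0 0 0;0 0 0 0",
  "hand": 1,
  "squeeze": 25
}}

```text
clock: 6.45
position: [0.4598, 0.2872, 0.0356]
ee_rot: [0.03, 0.699, -0.036, 0.713]
ft_force: [0.7, -0.2, -0.5]
grip_width: 0.649
```

Emit:
{"api": "play_rows", "payload": {
  "increments": "-0.01 0 0 0;-0.02 0 0 0;-0.03 0 0 0;-0.03 0 0 0;-0.03 0 0 0;-0.03 0 0 0;0 0 0 0"
}}

```text
clock: 7.15
position: [0.454, 0.2895, 0.1938]
ee_rot: [0.029, 0.701, -0.035, 0.712]
ft_force: [0.7, 0.2, -2.4]
grip_width: 0.651
```

```bash
python3 - <<'E'
from g import *
print(go(fx(.185,0,.18),v).round(3))
o,c=snap('wrist','w3')
E
```

```text
now [0.454  0.2895 0.1938] fix [0.4511 0.1795 0.1938] t 7.15 F [ 0.66  0.2  -2.42] grip 0.651
local shift [ 0.0187 -0.2668  0.1779] dist 0.3213
turn 0.0047 q7 -0.954
[[ 0.016  0.09   0.996]
 [-0.009  0.996 -0.09 ]
 [-1.    -0.007  0.016]]
```

View pics/w3.png

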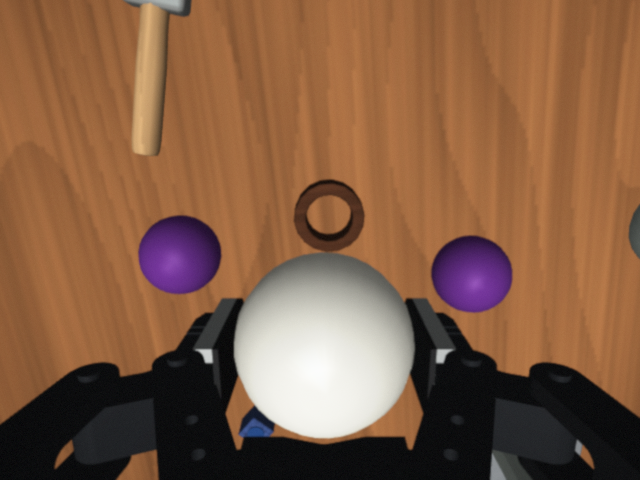

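Emit:
{"api": "play_rows", "payload": {
  "increments": "0 -0.01 0.006 0;0 -0.02 0.014 0;0 -0.026 0.018 0;0 -0.026 0.018 0;0 -0.026 0.018 0;0 -0.026 0.018 0;0 -0.026 0.018 0;0 -0.026 0.018 0;0 -0.026 0.018 0;0 -0.02 0.014 0;0 -0.01 0.006 0;0 0 0 0;0 0 0 0"
}}

```text
clock: 8.5
position: [0.5954, 0.0116, 0.181]
ee_rot: [0.026, 0.71, -0.037, 0.703]
ft_force: [-1.2, 1.0, -2.2]
grip_width: 0.65
```

```bash
python3 - <<'E'
from g import *
R=go(fx(.185,0,.12),v);print(R.round(3))
snap('top','top2');snap('side','side2');snap('wrist','w4')
im=cv2.imread('pics/side2.png');cv2.imwrite('pics/side2c.png',cv2.resize(im[130:310,240:440],(800,720))[:600])
E
```

```text
now [0.5954 0.0116 0.181 ] fix [0.1877 0.0125 0.181 ] t 8.5 F [-1.2   0.99 -2.15] grip 0.65
local shift [ 0.0609 -0.0019  0.013 ] dist 0.0623
turn 0.005 q7 -0.418
[[-0.01   0.09   0.996]
 [-0.015  0.996 -0.09 ]
 [-1.    -0.015 -0.009]]
```

View pics/side2c.png

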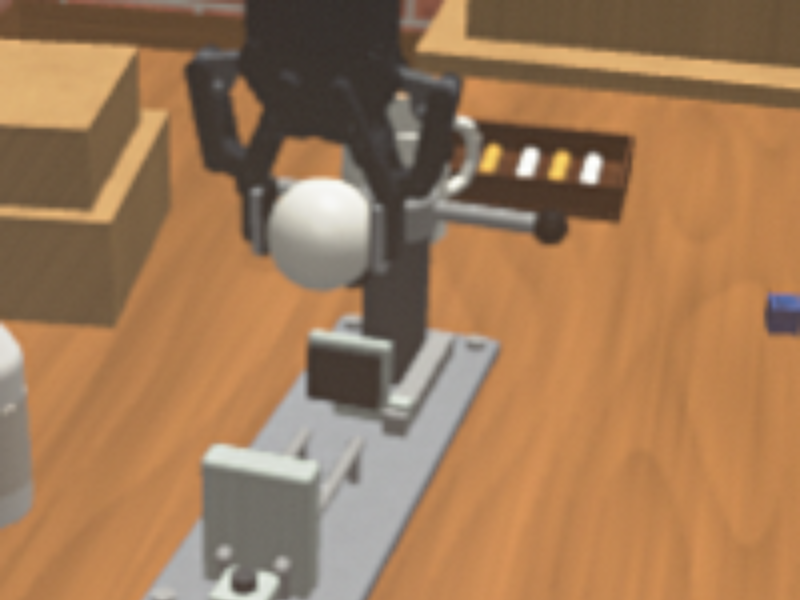

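View pics/w4.png

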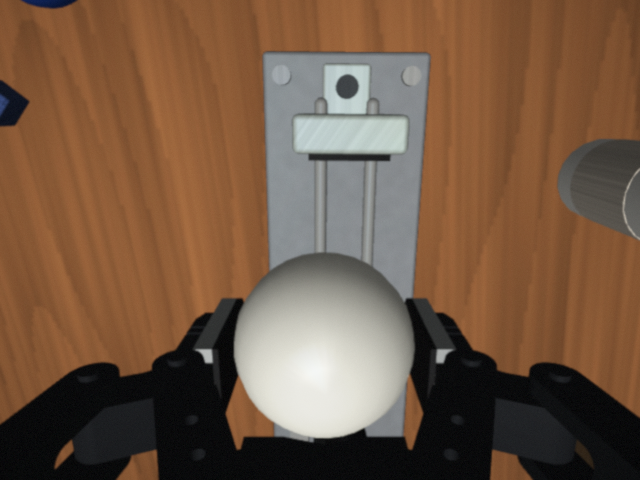

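```bash
python3 - <<'E'
from g import *
o=get_obs();c=camera('wrist');c0=c
for z,ps in ((.034,[(320.5,180),(370.5,180),(320.5,230),(367.5,230)]),(.012,[(265,54),(428,54)]),(.08,[(310,158),(390,158)])):
    P=onz(c,ps,z,o);print(z,[tofx(p).round(4) for p in P])
c=camera('top');cv2.imwrite('pics/t3.png',cv2.resize(c['img'][180:280,260:460],(800,400),interpolation=cv2.INTER_CUBIC))
E
```

```text
0.034 [array([0.2163, 0.0175, 0.034 ]), array([ 0.2165, -0.0151,  0.034 ]), array([0.1825, 0.0174, 0.034 ]), array([ 0.1828, -0.0143,  0.034 ])]
0.012 [array([0.2946, 0.054 , 0.012 ]), array([ 0.295 , -0.0515,  0.012 ])]
0.08 [array([0.2351, 0.0225, 0.08  ]), array([ 0.2354, -0.0205,  0.08  ])]
```

View pics/t3.png

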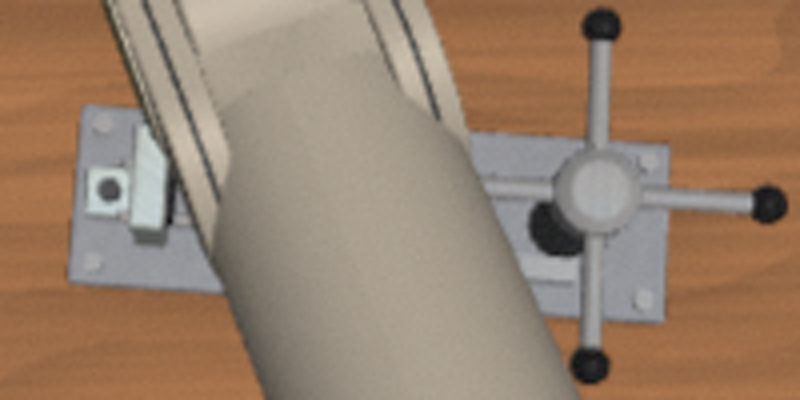

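Emit:
{"api": "play_rows", "payload": {
  "increments": "0 -0.001 0.006 0.005;0 -0.001 0.006 0;0.02 0 0 0;0.025 0 0 0;0.025 0 0 0;0.02 0 0 0;0.015 0 0 0;0.007 0 0 0;0 0 0 0;0 0 0 0"
}}

```text
clock: 9.75
position: [0.6123, 0.0093, 0.0682]
ee_rot: [0.027, 0.707, -0.038, 0.706]
ft_force: [0.6, 0.5, -1.7]
grip_width: 0.647
```

```bash
python3 - <<'E'
from g import *
R=go(fx(.185,0.001,.0526),v);print(R.round(3))
o,c=snap('side','side3');cv2.imwrite('pics/side3c.png',cv2.resize(c['img'][190:310,250:410],(800,600),interpolation=cv2.INTER_CUBIC))
E
```

```text
now [0.6123 0.0093 0.0682] fix [ 0.1871 -0.0046  0.0682] t 9.75 F [ 0.62  0.51 -1.74] grip 0.647
local shift [ 0.0157 -0.0018 -0.0056] dist 0.0167
turn 0.0032 q7 -0.485
[[-0.003  0.091  0.996]
 [-0.015  0.996 -0.091]
 [-1.    -0.015 -0.001]]
```

View pics/side3c.png

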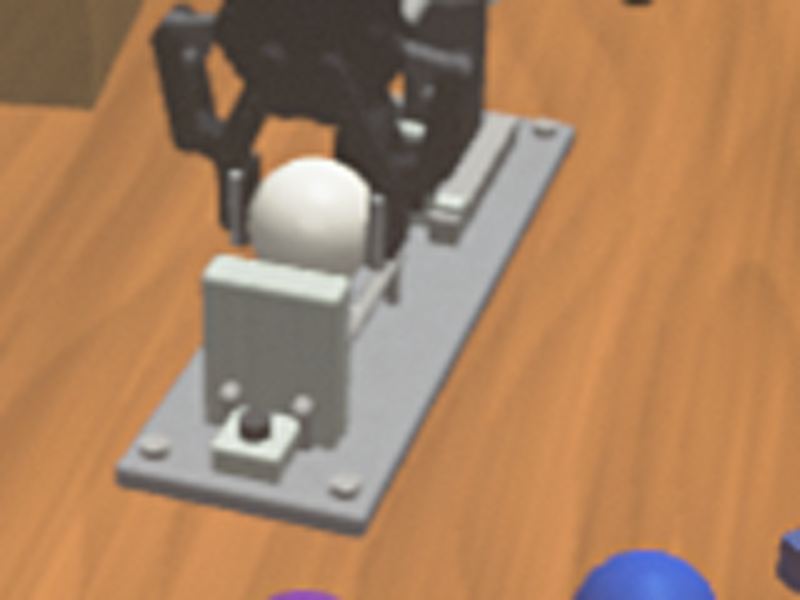

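Emit:
{"api": "play_rows", "payload": {
  "increments": "0 -0.002 -0.005 0;0 0 0 0;0.004 0 0 0;0.004 0 0 0;0.003 0 0 0;0 0 0 0"
}}

```text
clock: 10.4
position: [0.6081, 0.0073, 0.0591]
ee_rot: [0.027, 0.706, -0.038, 0.707]
ft_force: [-0.5, 0.5, -1.0]
grip_width: 0.652
```

```bash
python3 - <<'E'
from g import *
R=go(fx(.185,0.001,.0526),v)
E
```

```text
now [0.6081 0.0073 0.0591] fix [ 0.1847 -0.0006  0.0591] t 10.4 F [-0.5   0.45 -1.03] grip 0.652
local shift [ 0.0065  0.0005 -0.0016] dist 0.0067
turn 0.0027 q7 -0.49
```

Emit:
{"api": "play_rows", "payload": {
  "increments": "0.003 0 -0.0015 0;0.002 0 0 0;0 0 0 0"
}}

```text
clock: 10.7
position: [0.6064, 0.0074, 0.0534]
ee_rot: [0.027, 0.706, -0.038, 0.707]
ft_force: [-0.4, 0.4, -2.3]
grip_width: 0.65
```

```bash
python3 - <<'E'
from g import *
R=go(fx(.185,0.001,.0526),v)
E
```

```text
now [0.6064 0.0074 0.0534] fix [0.1846 0.0011 0.0534] t 10.7 F [-0.37  0.45 -2.28] grip 0.65
local shift [0.0008 0.0004 0.0001] dist 0.0009
turn 0.0027 q7 -0.494
```

Emit:
{"api": "play_rows", "payload": {
  "increments": "0.0015 0 0 0;0 0 0 0;0 0 0 0"
}}

```text
clock: 11.0
position: [0.6073, 0.0076, 0.0529]
ee_rot: [0.027, 0.705, -0.038, 0.708]
ft_force: [-0.2, -0.9, -2.0]
grip_width: 0.653
```

Emit:
{"api": "play_rows", "payload": {
  "increments": "0.001 0 0 0;0 0 0 0;0 0 0 0"
}}

```text
clock: 11.3
position: [0.6075, 0.0077, 0.0527]
ee_rot: [0.027, 0.705, -0.038, 0.708]
ft_force: [-0.6, -0.3, 0.1]
grip_width: 0.654
```

Emit:
{"api": "play_rows", "payload": {
  "increments": "0.0005 0 0 0;0 0 0 0;0 0 0 0;0 0 0 0",
  "hand": -0.5
}}

```text
clock: 11.7
position: [0.6076, 0.0077, 0.0519]
ee_rot: [0.027, 0.705, -0.038, 0.708]
ft_force: [0.0, 0.1, -1.0]
grip_width: 0.748
```

Emit:
{"api": "play_rows", "payload": {
  "increments": "0 0 0 0;0 0 0 0;0 0 0 0;0 0 0 0;0 0 0 0",
  "hand": -1
}}

```text
clock: 12.2
position: [0.6077, 0.0077, 0.0518]
ee_rot: [0.027, 0.705, -0.038, 0.708]
ft_force: [-1.4, -0.3, 0.9]
grip_width: 1.0
```

```bash
python3 - <<'E'
from g import *
R=go(fx(.185,0.001,.2),v)
o,c=snap('wrist','w5')
E
```

```text
now [0.6077 0.0077 0.0518] fix [ 0.185  -0.0002  0.0518] t 12.2 F [-1.38 -0.33  0.95] grip 1.0
local shift [-0.1481 -0.0022 -0.0004] dist 0.1482
turn 0.0027 q7 -0.496
```

View pics/w5.png

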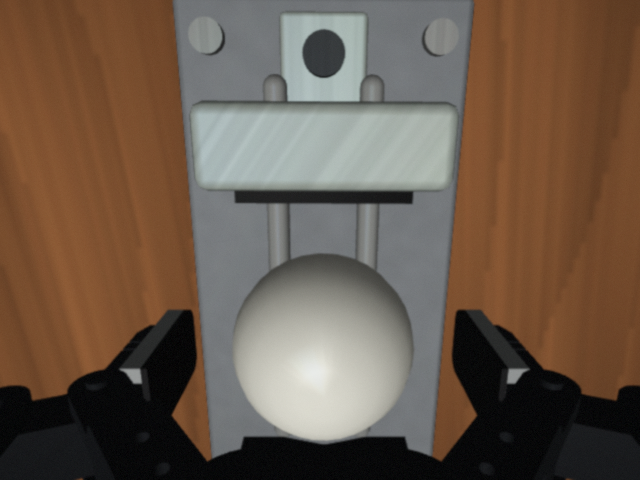

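Emit:
{"api": "play_rows", "payload": {
  "increments": "-0.01 0 0 0;-0.02 0 0 0;-0.03 0 0 0;-0.03 0 0 0;-0.03 0 0 0;-0.03 0 0 0;0 0 0 0"
}}

```text
clock: 12.95
position: [0.6065, 0.0111, 0.2114]
ee_rot: [0.027, 0.705, -0.037, 0.708]
ft_force: [0.1, 0.3, -0.5]
grip_width: 0.999
```

Emit:
{"api": "play_rows", "payload": {
  "increments": "0 0 0 0;0 0 0 0;0 0 0 0;0 0 0 0;0 0 0 0;0 0 0 0",
  "hand": 1
}}

```text
clock: 13.55
position: [0.6053, 0.0109, 0.2096]
ee_rot: [0.027, 0.706, -0.037, 0.707]
ft_force: [0.3, -0.6, -0.0]
grip_width: -0.003
```

```bash
python3 - <<'E'
from g import *
R=go(fx(.041,-.041,.18),v);print(R.round(3))
o,c=snap('wrist','w6')
o,c=snap('side','side4');cv2.imwrite('pics/side4c.png',cv2.resize(c['img'][140:300,250:410],(600,600),interpolation=cv2.INTER_CUBIC))
E
```

```text
now [0.6053 0.0109 0.2096] fix [0.188  0.0026 0.2096] t 13.55 F [ 0.31 -0.63 -0.02] grip -0.003
local shift [ 0.0318 -0.1468  0.0428] dist 0.1562
turn 0.0048 q7 -0.408
[[ 0.001  0.09   0.996]
 [-0.014  0.996 -0.09 ]
 [-1.    -0.014  0.002]]
```

View pics/w6.png

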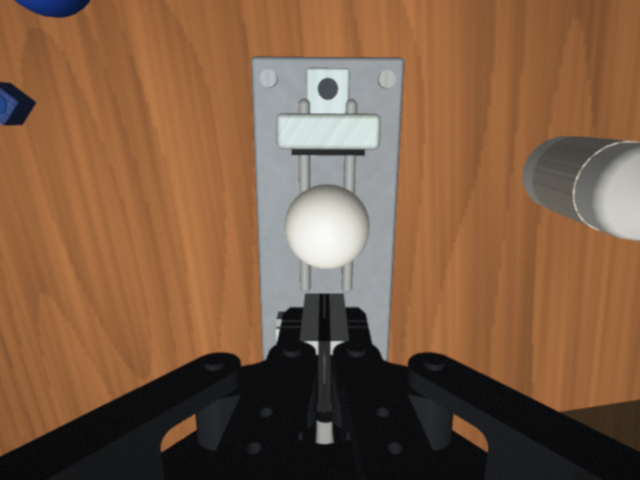

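View pics/side4c.png

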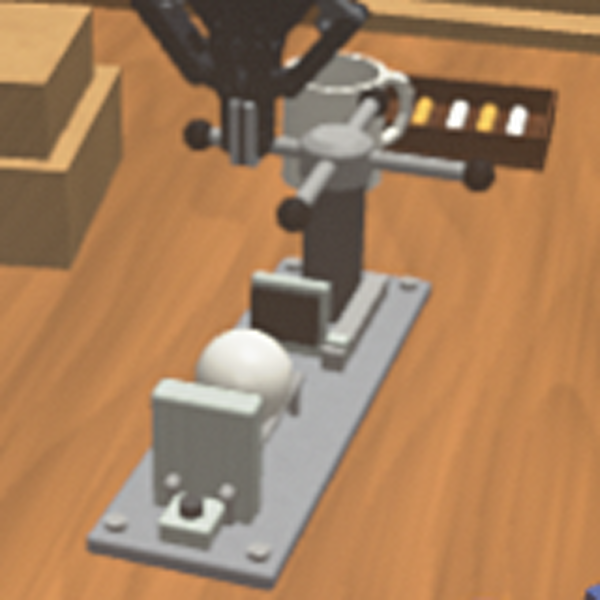

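Emit:
{"api": "play_rows", "payload": {
  "increments": "0 -0.01 0.003 0.005;0 -0.024 0.007 0;0 -0.026 0.007 0;0 -0.026 0.007 0;0 -0.026 0.007 0;0 -0.024 0.007 0;0 -0.01 0.003 0;0 0 0 0;0 0 0 0"
}}

```text
clock: 14.55
position: [0.6332, -0.1481, 0.2116]
ee_rot: [0.029, 0.706, -0.04, 0.707]
ft_force: [-0.7, -0.1, -0.7]
grip_width: -0.002
```

```bash
python3 - <<'E'
from g import *
R=go(fx(.041,-.041,.12),v);print(R.round(3))
E
```

```text
now [ 0.6332 -0.1481  0.2116] fix [ 0.0323 -0.0403  0.2116] t 14.55 F [-0.68 -0.15 -0.69] grip -0.002
local shift [0.0914 0.01   0.0004] dist 0.092
turn -0.0028 q7 -0.164
[[ 0.001  0.097  0.995]
 [-0.015  0.995 -0.097]
 [-1.    -0.015  0.002]]
```

Emit:
{"api": "play_rows", "payload": {
  "increments": "0 0.005 0 0;0 0.005 0 0;0.015 0 0 0;0.02 0 0 0;0.02 0 0 0;0.02 0 0 0;0.01 0 0 0;0 0 0 0"
}}

```text
clock: 15.35
position: [0.6336, -0.1292, 0.1201]
ee_rot: [0.026, 0.706, -0.035, 0.707]
ft_force: [-0.1, -0.6, -0.4]
grip_width: 0.002
```

```bash
python3 - <<'E'
from g import *
R=go(fx(.041,-.041,.12),v);print(R.round(3))
o,c=snap('wrist','w7')
o,c=snap('side','side5');cv2.imwrite('pics/side5c.png',cv2.resize(c['img'][140:300,250:410],(600,600),interpolation=cv2.INTER_CUBIC))
E
```

```text
now [ 0.6336 -0.1292  0.1201] fix [ 0.0512 -0.0389  0.1201] t 15.35 F [-0.14 -0.6  -0.45] grip 0.002
local shift [ 0.0003 -0.0102  0.002 ] dist 0.0104
turn 0.0089 q7 -0.221
[[ 0.001  0.086  0.996]
 [-0.013  0.996 -0.086]
 [-1.    -0.013  0.002]]
```

View pics/w7.png

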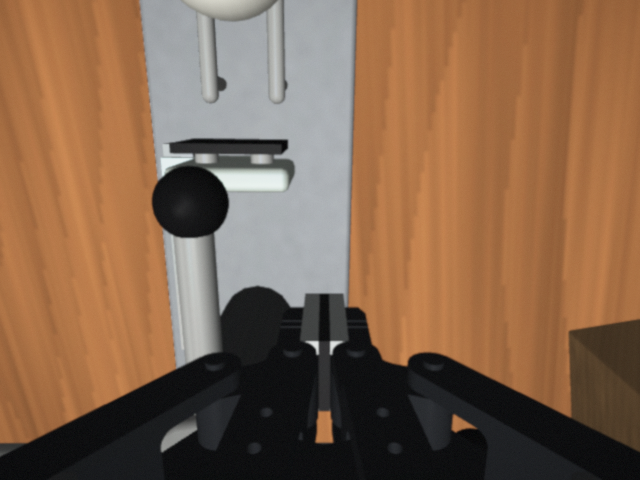

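View pics/side5c.png

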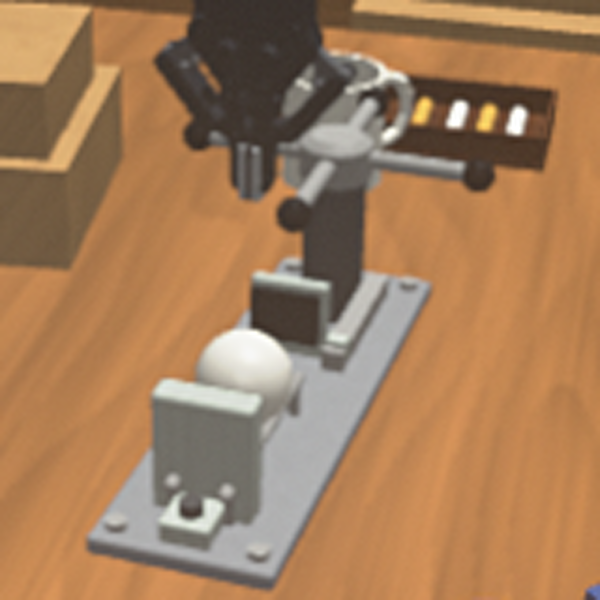

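Emit:
{"api": "play_rows", "payload": {
  "increments": "0 0 -0.005 0.009;0 0 -0.005 0;0 0 -0.004 0;0 0 -0.004 0;0 0 -0.004 0;0 0 0 0"
}}

```text
clock: 16.05
position: [0.6125, -0.1273, 0.1257]
ee_rot: [0.029, 0.703, -0.039, 0.71]
ft_force: [0.7, 0.6, -0.8]
grip_width: -0.001
```

```bash
cat > arc.py <<'E'
from g import *
import sys
def arc(r,n,step,zt=.12):
    o=get_obs();R=go(fx(0,0,zt),v,o);f=tofx(o['position']);a=np.arctan2(f[1],f[0])
    F=np.array(o['ft_force']);t=-np.sin(a)*u+np.cos(a)*v;rr=np.cos(a)*u+np.sin(a)*v
    print('ang',np.degrees(a).round(1),'r',np.hypot(f[0],f[1]).round(4),'Ftan',(F@t).round(2),'Frad',(F@rr).round(2),'q',np.round(o['joint_pos'],2))
    p=np.array(o['position']);out=[]
    for i in range(n):
        a+=step/r;q=fx(r*np.cos(a),r*np.sin(a),zt);d=R.T@(q-p)
        out.append(' '.join('%.3f'%x for x in d)+' 0');p=q
    print(';'.join(out).replace('-0.000','0'))
if __name__=='__main__': arc(float(sys.argv[1]),int(sys.argv[2]),float(sys.argv[3]))
E
python3 arc.py .06 12 .006
```

```text
now [ 0.6125 -0.1273  0.1257] fix [ 0.0511 -0.0177  0.1257] t 16.05 F [ 0.66  0.56 -0.81] grip -0.001
local shift [ 0.0063 -0.0511 -0.0177] dist 0.0544
turn -0.0017 q7 -0.224
ang -19.1 r 0.0541 Ftan -0.37 Frad 0.79 q [ 0.68  0.51 -0.73  1.57  0.38  1.19 -0.22]
0.006 0.007 -0.004 0;0 0.001 -0.006 0;0 0.000 -0.006 0;0 0 -0.006 0;0 -0.001 -0.006 0;0 -0.001 -0.006 0;0 -0.002 -0.006 0;0 -0.002 -0.005 0;0 -0.003 -0.005 0;0 -0.003 -0.005 0;0.000 -0.004 -0.005 0;0.000 -0.004 -0.004 0
```

Emit:
{"api": "play_rows", "payload": {
  "increments": "0.006 0.003 -0.003 0;0.001 0.001 -0.004 0;0.001 0 -0.005 0;0.001 0 -0.006 0;0.001 -0.001 -0.006 0;0.001 -0.001 -0.006 0;0.001 -0.002 -0.006 0;0.001 -0.002 -0.005 0"
}}

```text
clock: 16.85
position: [0.5836, -0.1257, 0.1188]
ee_rot: [0.028, 0.691, -0.04, 0.721]
ft_force: [6.9, -0.4, 3.5]
grip_width: -0.006
```

```bash
python3 arc.py .06 12 .006
```

```text
now [ 0.5836 -0.1257  0.1188] fix [0.0499 0.0111 0.1188] t 16.85 F [ 6.9  -0.43  3.46] grip -0.006
local shift [ 0.0001 -0.0499  0.0112] dist 0.0512
turn -0.0018 q7 -0.213
ang 12.6 r 0.0512 Ftan -6.79 Frad -1.28 q [ 0.73  0.44 -0.75  1.69  0.35  1.1  -0.21]
-0.002 0.007 -0.008 0;0 -0.002 -0.006 0;0 -0.003 -0.005 0;0 -0.003 -0.005 0;0 -0.004 -0.005 0;0 -0.004 -0.004 0;0 -0.005 -0.004 0;0 -0.005 -0.003 0;0 -0.005 -0.003 0;0 -0.006 -0.002 0;0.000 -0.006 -0.002 0;0.000 -0.006 -0.001 0
```

Emit:
{"api": "play_rows", "payload": {
  "increments": "0 0.003 -0.006 0;0 0.002 -0.006 0;0 0 -0.006 0;0 -0.001 -0.006 0;0 -0.002 -0.005 0;0 -0.003 -0.005 0;0 -0.003 -0.005 0;0 -0.004 -0.004 0"
}}

```text
clock: 17.65
position: [0.5447, -0.1271, 0.1187]
ee_rot: [0.028, 0.685, -0.038, 0.727]
ft_force: [5.1, 2.8, -1.1]
grip_width: -0.002
```

```bash
python3 arc.py .06 12 .006;python3 - <<'E'
from g import *
print(Rn.from_quat(get_obs()['ee_rot']).as_matrix().round(3))
o,c=snap('side','side6');cv2.imwrite('pics/side6c.png',cv2.resize(c['img'][140:300,250:410],(600,600),interpolation=cv2.INTER_CUBIC))
E
```

```text
now [ 0.5447 -0.1271  0.1187] fix [0.0449 0.0498 0.1187] t 17.65 F [ 5.11  2.8  -1.13] grip -0.002
local shift [ 0.0021 -0.045   0.0497] dist 0.0671
turn 0.0012 q7 -0.167
ang 48.0 r 0.0671 Ftan -5.66 Frad -1.39 q [ 0.81  0.35 -0.78  1.8   0.29  1.05 -0.17]
-0.001 -0.009 0.002 0;0 -0.005 -0.003 0;0 -0.005 -0.003 0;0 -0.006 -0.002 0;0 -0.006 -0.002 0;0 -0.006 -0.001 0;0.000 -0.006 -0.001 0;0.000 -0.006 0.000 0;0.000 -0.006 0.001 0;0.000 -0.006 0.001 0;0.000 -0.006 0.002 0;0.000 -0.005 0.002 0
[[ 0.058  0.093  0.994]
 [-0.016  0.996 -0.093]
 [-0.998 -0.011  0.059]]
```

View pics/side6c.png

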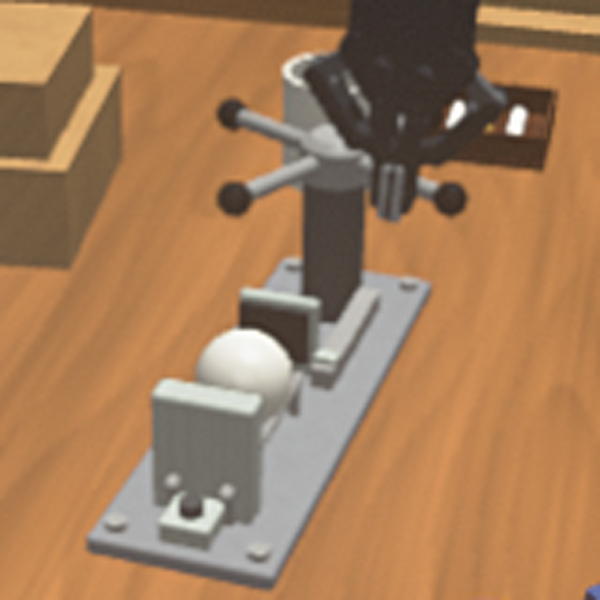

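Emit:
{"api": "play_rows", "payload": {
  "increments": "0 -0.006 -0.002 0;0 -0.006 -0.002 0;0 -0.006 -0.002 0;0 -0.006 -0.001 0;0 -0.006 -0.001 0;0 -0.006 0 0;0 -0.006 0 0;0 -0.006 0.001 0;0 -0.006 0.002 0;0 -0.006 0.002 0"
}}

```text
clock: 18.7
position: [0.5328, -0.186, 0.1179]
ee_rot: [0.029, 0.688, -0.034, 0.725]
ft_force: [1.0, 5.4, 1.3]
grip_width: -0.001
```

```bash
python3 arc.py .06 12 .006;python3 - <<'E'
from g import *
print(Rn.from_quat(get_obs()['ee_rot']).as_matrix().round(3))
E
```

```text
now [ 0.5328 -0.186   0.1179] fix [-0.0148  0.056   0.1179] t 18.7 F [0.96 5.36 1.34] grip -0.001
local shift [0.0008 0.0146 0.0561] dist 0.058
turn 0.0049 q7 -0.041
ang 104.8 r 0.058 Ftan -5.13 Frad -1.83 q [ 0.9   0.36 -0.75  1.78  0.28  1.05 -0.04]
-0.002 -0.006 0 0;0.000 -0.006 0.002 0;0.000 -0.005 0.003 0;0.000 -0.005 0.003 0;0.000 -0.005 0.004 0;0.000 -0.004 0.004 0;0.000 -0.004 0.005 0;0.000 -0.003 0.005 0;0.000 -0.003 0.005 0;0.000 -0.002 0.006 0;0.000 -0.002 0.006 0;0.000 -0.001 0.006 0
[[ 0.052  0.09   0.995]
 [-0.009  0.996 -0.089]
 [-0.999 -0.005  0.053]]
```

Emit:
{"api": "play_rows", "payload": {
  "increments": "0 -0.006 0.001 0;0 -0.006 0.002 0;0 -0.005 0.003 0;0 -0.005 0.003 0;0 -0.005 0.004 0;0 -0.004 0.004 0;0 -0.004 0.005 0;0 0 0 0"
}}

```text
clock: 19.5
position: [0.5439, -0.223, 0.1141]
ee_rot: [0.031, 0.695, -0.032, 0.718]
ft_force: [0.2, 0.8, -0.4]
grip_width: 0.002
```

```bash
python3 arc.py .06 12 .003;python3 - <<'E'
from g import *
print(Rn.from_quat(get_obs()['ee_rot']).as_matrix().round(3))
o,c=snap('side','side7');cv2.imwrite('pics/side7c.png',cv2.resize(c['img'][140:300,250:410],(600,600),interpolation=cv2.INTER_CUBIC))
o,c=snap('top','top7');cv2.imwrite('pics/top7c.png',cv2.resize(c['img'][170:280,255:475],None,fx=3.6,fy=3.6,interpolation=cv2.INTER_CUBIC))
E
```

```text
now [ 0.5439 -0.223   0.1141] fix [-0.0507  0.0415  0.1141] t 19.5 F [ 0.22  0.76 -0.44] grip 0.002
local shift [-0.0045  0.0505  0.0419] dist 0.0657
turn 0.0057 q7 0.004
ang 140.7 r 0.0655 Ftan -0.38 Frad -0.69 q [ 0.9   0.43 -0.72  1.71  0.31  1.09  0.  ]
-0.006 0.002 0.006 0;0.000 -0.002 0.002 0;0.000 -0.002 0.003 0;0.000 -0.001 0.003 0;0.000 -0.001 0.003 0;0.000 -0.001 0.003 0;0.000 -0.001 0.003 0;0.000 -0.001 0.003 0;0.000 -0.001 0.003 0;0.000 -0.001 0.003 0;0.000 0 0.003 0;0.000 0 0.003 0
[[ 0.032  0.089  0.996]
 [-0.002  0.996 -0.089]
 [-0.999  0.001  0.032]]
```

View pics/side7c.png

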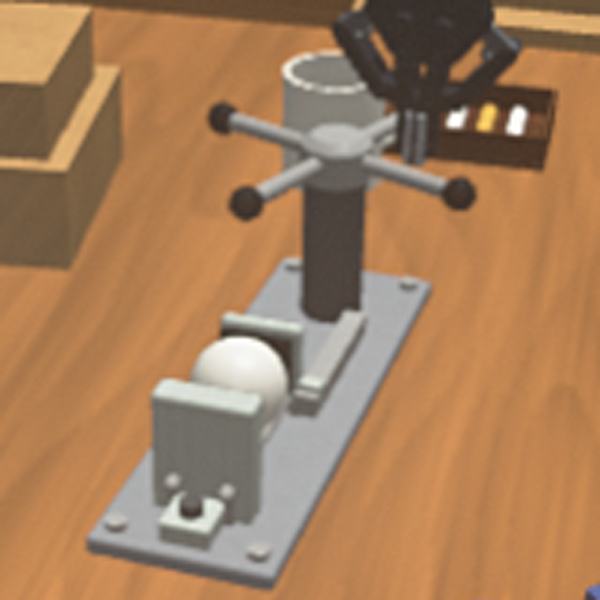

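View pics/top7c.png

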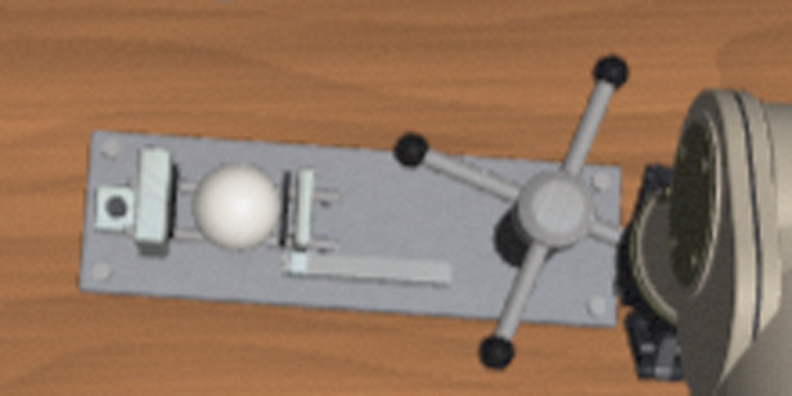

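```bash
cat > ha.py <<'E'
from g import *
def knobs(im,c,show=1):
    hsv=cv2.cvtColor(im,cv2.COLOR_BGR2HSV);m=(hsv[...,2]<60).astype(np.uint8)
    k,l,s,ce=cv2.connectedComponentsWithStats(m);
    for i in range(1,k):
        if 15<s[i,4]<120:
            f=tofx(onz(c,[ce[i]],.127)[0]);r=np.hypot(f[0],f[1])
            if .085<r<.103: print('knob',ce[i].round(1),s[i,4],'r',r.round(4),'ang',np.degrees(np.arctan2(f[1],f[0])).round(1))
if __name__=='__main__':
    c=camera('top');knobs(c['img'],c)
    im=c['img'];hsv=cv2.cvtColor(im,cv2.COLOR_BGR2HSV)
    w=im[200:260,290:360];m=((hsv[...,1]<45)&(hsv[...,2]>185)).astype(np.uint8)
    cc=cv2.HoughCircles(cv2.cvtColor(cv2.resize(w,None,fx=4,fy=4,interpolation=cv2.INTER_CUBIC),cv2.COLOR_BGR2GRAY),cv2.HOUGH_GRADIENT,1,200,param1=100,param2=15,minRadius=36,maxRadius=56)
    if cc is not None:
        q=cc[0,0]/4;px=q[:2]+[290,200]-.375;print('ball',px,q[2],tofx(onz(c,[px],.062)[0]).round(4))
E
python3 ha.py; python3 - <<'E'
from ha import *
c=camera('top');im=cv2.imread('pics/top0.png');knobs(im,c)
E
```

```text
knob [424.4 189.2] 51 r 0.0962 ang -108.3
knob [368.8 211.4] 56 r 0.0962 ang -20.0
knob [392.5 267.6] 60 r 0.0932 ang 69.5
ball [319.25 226.75] 12.4 [ 0.1971 -0.0026  0.062 ]
knob [410.1 186.1] 57 r 0.0963 ang -89.0
knob [365.5 225.4] 58 r 0.0959 ang -0.7
knob [451.8 230.9] 57 r 0.0936 ang -178.9
knob [407. 271.] 63 r 0.0927 ang 89.3
```

Emit:
{"api": "play_rows", "payload": {
  "increments": "-0.001 -0.002 0.003 0;-0.001 -0.001 0.004 0;-0.001 -0.001 0.004 0;0 -0.001 0.004 0;0 -0.001 0.004 0;0 -0.001 0.004 0;0 -0.001 0.004 0"
}}

```text
clock: 20.4
position: [0.5684, -0.2317, 0.1162]
ee_rot: [0.032, 0.698, -0.03, 0.715]
ft_force: [-5.6, 4.6, -0.7]
grip_width: 0.003
```

```bash
python3 arc.py .06 8 .003;python3 ha.py
```

```text
now [ 0.5684 -0.2317  0.1162] fix [-0.057   0.0163  0.1162] t 20.4 F [-5.62  4.64 -0.72] grip 0.003
local shift [-0.0032  0.0568  0.0168] dist 0.0594
turn 0.0071 q7 -0.004
ang 164.0 r 0.0592 Ftan -6.93 Frad -2.27 q [ 0.87  0.48 -0.71  1.63  0.33  1.13 -0.  ]
-0.004 -0.001 0.003 0;0.000 -0.001 0.003 0;0.000 0 0.003 0;0.000 0 0.003 0;0.000 0 0.003 0;0.000 0 0.003 0;0.000 0.000 0.003 0;0.000 0.000 0.003 0
knob [407.7 185.9] 55 r 0.0966 ang -85.7
knob [365.5 227.9] 58 r 0.0957 ang 2.6
knob [409.7 271.2] 60 r 0.0928 ang 92.9
ball [317.5  224.75] 13.85 [ 0.2015 -0.007   0.062 ]
```

Emit:
{"api": "play_rows", "payload": {
  "increments": "0 0 0.002 0;0 0 0.003 0;0 0 0.003 0;0 0 0.003 0;0 0 0.002 0"
}}

```text
clock: 20.95
position: [0.5815, -0.2324, 0.1163]
ee_rot: [0.032, 0.699, -0.03, 0.714]
ft_force: [-9.7, 3.6, 1.3]
grip_width: -0.002
```

```bash
python3 arc.py .06 3 .003;python3 ha.py; python3 - <<'E'
from g import *
o,c=snap('top','top8');cv2.imwrite('pics/top8c.png',cv2.resize(c['img'][190:260,270:370],None,fx=7,fy=7,interpolation=cv2.INTER_CUBIC))
E
```

```text
now [ 0.5815 -0.2324  0.1163] fix [-0.0564  0.0032  0.1163] t 20.95 F [-9.66  3.61  1.26] grip -0.002
local shift [-0.0035  0.0564  0.0037] dist 0.0567
turn 0.008 q7 -0.013
ang 176.7 r 0.0565 Ftan -10.09 Frad -2.11 q [ 0.85  0.51 -0.7   1.59  0.34  1.15 -0.01]
-0.004 -0.004 0.003 0;0.000 0.000 0.003 0;0.000 0.000 0.003 0
knob [397.6 187. ] 53 r 0.0969 ang -72.3
knob [366.9 238. ] 61 r 0.0952 ang 16.1
knob [419.9 270. ] 62 r 0.0924 ang 106.7
ball [317.25 227.25] 13.3 [ 0.2016 -0.0011  0.062 ]
```

View pics/top8c.png

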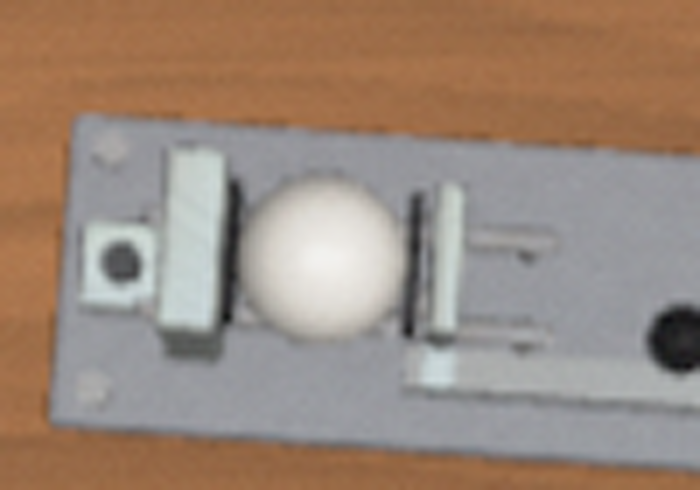

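Emit:
{"api": "play_rows", "payload": {
  "increments": "0 0 0.002 0"
}}

```text
clock: 21.15
position: [0.5827, -0.2323, 0.1162]
ee_rot: [0.032, 0.7, -0.03, 0.713]
ft_force: [-11.3, 4.2, 2.6]
grip_width: -0.005
```

```bash
python3 arc.py .06 1 .003;python3 ha.py
```

```text
now [ 0.5827 -0.2323  0.1162] fix [-0.0562  0.002   0.1162] t 21.15 F [-11.27   4.17   2.64] grip -0.005
local shift [-0.0035  0.0562  0.0026] dist 0.0564
turn 0.0082 q7 -0.015
ang 177.9 r 0.0563 Ftan -11.71 Frad -2.66 q [ 0.84  0.51 -0.7   1.58  0.35  1.15 -0.01]
-0.004 -0.004 0.003 0
knob [396.8 187.3] 56 r 0.0965 ang -71.2
knob [437.7 201.7] 18 r 0.0889 ang -133.0
knob [367.2 238.9] 60 r 0.0949 ang 17.4
knob [420.8 269.7] 62 r 0.0924 ang 108.0
ball [314.   228.25] 13.3 [0.209  0.0018 0.062 ]
```

Tightening is done: about 12 N at 56 mm, and the force rises with angle as it should when the ball is clamped. Next I back off and lift.

Emit:
{"api": "play_rows", "payload": {
  "increments": "0 0 -0.004 0;0 0 -0.006 0;0 0 -0.005 0;0 0 0 0;-0.02 0 0 0;-0.03 0 0 0;-0.03 0 0 0;-0.03 0 0 0;-0.03 0 0 0;0 0 0 0;0 0 0 0"
}}

```text
clock: 22.3
position: [0.5661, -0.2336, 0.2644]
ee_rot: [0.031, 0.695, -0.032, 0.717]
ft_force: [0.7, 0.4, -1.2]
grip_width: -0.001
```

```bash
python3 arc.py .06 1 .003;python3 ha.py; python3 - <<'E'
from g import *
o,c=snap('top','top9');cv2.imwrite('pics/top9c.png',cv2.resize(c['img'][170:280,255:475],None,fx=3.6,fy=3.6,interpolation=cv2.INTER_CUBIC))
o,c=snap('side','side9')
E
```

```text
now [ 0.5661 -0.2336  0.2644] fix [-0.0591  0.0184  0.2644] t 22.3 F [ 0.73  0.36 -1.17] grip -0.001
local shift [0.1448 0.0591 0.0143] dist 0.1571
turn 0.006 q7 0.061
ang 162.7 r 0.0619 Ftan 0.53 Frad -0.61 q [ 0.9   0.36 -0.75  1.46  0.24  1.39  0.06]
0.144 0.001 -0.001 0
knob [397.  187.2] 57 r 0.0967 ang -71.4
knob [367.  238.5] 60 r 0.0952 ang 16.8
knob [420.3 269.9] 62 r 0.0925 ang 107.4
ball [313.75 227.25] 13.025 [ 0.2097 -0.0005  0.062 ]
```

View pics/top9c.png

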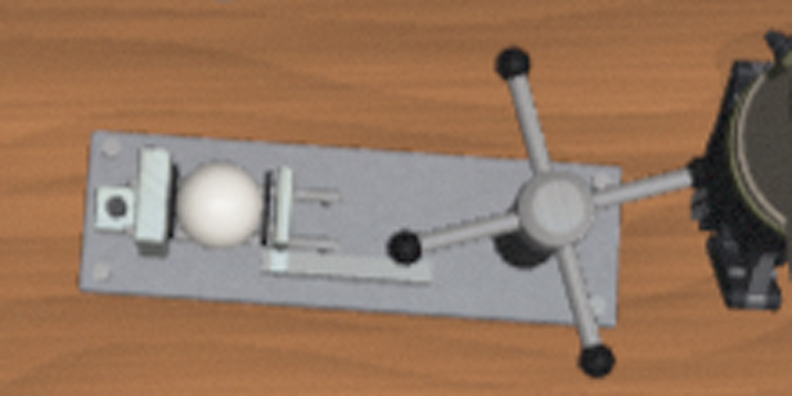

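View pics/side9.png

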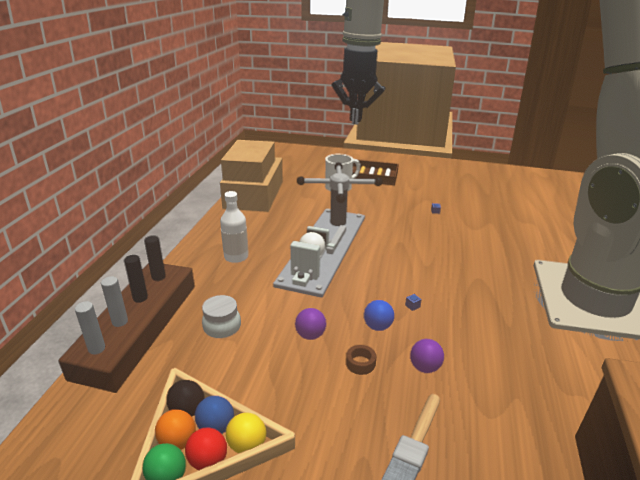

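```bash
python3 - <<'E'
from h import *
o=get_obs();print(o['clock'],o['ft_force'],np.abs(o['joint_velocities']).max())
print(workorder.hand_in())
E
```

```text
22.45 [0.00562211 0.34449839 0.40868295] 0.008008173830969748
the job is handed in; nothing more can be done
None
```

I moved the white ball from its stand to the rails, let go, and closed the jaw with the star handle. The ball is held between the two pads, and I handed the job in at 22.5 s. The hand-in gives no verdict.

- **Ball placement:** before the jaw moved, the wrist picture showed the ball released and centred on the rails, about 185 mm along the vice.
- **Closing the jaw:** I followed one spoke round for about 197°. The task said to push the spokes one after another, but a single spoke reached the whole way.
- **Tightness:** the last push was 11.7 N at 56 mm radius and rising with angle. I estimate that puts about 15–20 N on the ball. This comes from the wrist force, not a direct reading. Free turning had read 5–7 N instead of the expected 4 N, so the true grip may be at the low end.
- **Final pictures:** the ball touches both pads, and the handle stayed where I left it to within about 0.5°. The hand is clear at 0.26 m, reading about 0.5 N. Nothing else on the bench appears to have moved, judged by eye only.

**Checks that disagreed:**
- **Ball position:** the circle fit on the top picture put the ball at 0.197 to 0.210 m along the vice during closing (0.210 m at the end). I expected about 0.206 m, and put the spread down to that fit's noise.
- **Tool tilt:** the tool leaned up to about 3.5° during the push.

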